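# Put the coffee jar away behind the lift-up flap

## Robot

A 6-joint arm with a two-finger parallel gripper is mounted at the origin on the work surface. World frame = base frame: x ahead of the robot, y to its left, z up, the work surface at z = 0. Lengths are in m, angles in rad, forces in N, time in s.
With the tool pointing down it reaches from about 0.25 to 0.775 m from the base axis. Payload 4 kg.
Tool frame: the origin (TCP) lies on the centre line of the jaws, within the pads' length; the fingertips stand 8 mm ahead of it and the grasp point (between the pads) lies 11 mm behind it; z points along the fingers, y is the direction in which the jaws open and shut (so a half turn about z gives the same grasp; the last joint's range is limited). The gripper opens to 94 mm and grips with 3 to 60 N. Pads are 16 mm wide; open, the fingers measure 119 mm over their backs; the gripper's body (75 mm by 177 mm) begins 78 mm behind the grasp point.
Start: joints at [-0.103, 0.087, 1.371, -0, 1.684, -0.103], TCP at [0.55, -0, 0.214] pointing down, gripper open.
Joint ranges: [-3.1, 3.1], [-0.76, 2.03], [0.27, 2.55], [-1.08, 4.22], [0.17, 2.65], [-2.57, 2.57]. Speed limits (rad/s): [2.79, 2.79, 3.14, 3.14, 3.14, 3.14].

## Interface

Orientations are given as [roll, pitch, yaw] about the fixed x, y, z axes, in that order (R = Rz(yaw) Ry(pitch) Rx(roll)).
In Python, from bench import * gives the robot as it stands.
- The arm moves only by the tool step_arm, never from a script. Its argument "steps" is a list of rows, each an object of numbers: "jaw": the opening, from 0 (shut) to 1 (fully open); "tx", "ty", "tz": the shift along the tool's x, y, z in m; "ax", "ay", "az": the turn, a rotation vector about the tool's x, y, z in rad. In form: [{"jaw": .., "tx": .., "ty": .., "tz": .., "ax": .., "ay": .., "az": ..}, ...]. A call has 1 to 8 rows; each row is the pose to reach, as a shift and turn from the pose measured when the call began, along the tool's axes at that moment; what a row does not reach only later rows make up. A row lasts 1/10 s, in which the tool goes at most 50 mm and 8.59 degrees, less where a joint would pass 70% of its speed; a pose out of reach is approached as far as the arm can. A call with a gripper value outside its range is refused whole. The fingers move at their own pace and stop on an object; the grip force is fixed at half the most. Time passes only in rows, so rows that repeat a pose let the fingers close. It gives the time, the measured TCP pose, the force and the opening at its end, in the units of the state.
- get_obs(): the state, without advancing time (a new reading comes with each control period).
- snapshot(name): name is "scene" or "side" or "wrist"; returns (picture, depth): 400x640x3 uint8, red, green, blue; 400x640 float32, m along the optical axis (not along the pixel's ray), 0 where there is no reading.
- camera_model(name): a dict with "intrinsics" (3x3 intrinsics, pixels), "k1" (the pictures are not rectified: a ray, as slopes to the right and down, at radius r is drawn at 1 + k1 r^2 times it, then the intrinsics apply), "origin" and "orientation" of the camera in the world. Camera axes: x right, y down, z forward; pixel columns grow to the right and rows downward; lengths in m; the calibration is good to about 2 mm. A picture is of the moment at which its call begins: read the wrist's pose just before it. camera_model takes no time and is no camera call; for the wrist camera it gives the pose at the moment of the call.
- close_job(): hands the job in, once; it reports no verdict.
Trained networks look in the newest picture that a camera, given by its name, has taken for a name from the list of things; names that differ only in an ending like _2 or _b are one class to them, and where a whole thing is asked for, a point or a joint stands for the part that bears it (a point fixed in the world has none). Each returns a list of dicts, best first, with "confidence" (0 to 1); they miss things now and then, are a little off and sometimes report something else, mostly with a low value. They report only what shows in the picture. A call takes as long as a camera call. They do not tell look-alikes from the thing itself.
- silhouettes(camera, query): "pixels" (400x640 bool, what is visible of it) and "rect" ([left, top, right, bottom] in pixels, round what is visible of it).
The state is a dict: "time": time; "joint_positions": joint angles; "qvel": joint speeds; "joint_torque": joint torques, N m; "tool_pos": TCP position; "ee_rot": TCP orientation; "wrist_force": force on the tool from outside, world axes, zero at the start; "wrist_torque": the same for the moment, N m; "width": finger opening in m.
Only numpy, scipy, OpenCV 4.12 (cv2) and the standard library are available. Lean on these libraries where they do the work, as an engineer would, in place of code of your own. Each camera call takes 0.05 s, during which the arm holds its last target. There are 200 camera calls.

## Task

Put the small jar of coffee away in the clear dust cupboard: raise its sloping flap until the stay catches and holds it up by itself, stand the jar upright and wholly on the free cork coaster inside, then lift the flap the little bit further that trips the stay and lower it gently until it is fully shut. Leave the other things, inside and outside, as they stand.

Things in the scene. Friction and masses are not known exactly. Their poses are not given: they have to be found in the camera images.
- cupboard: Clear acrylic dust cupboard fixed on the worktop, 250 deep (x), 430 wide (y), 170 mm high, walls 5 mm. Origin: centre of its underside; x axis from its sloping front (facing the robot) to its back, z up. Front sill at x -125 mm, 45 mm high; side walls and shut flap slope from it at 45 degrees up to the hinge line (along y) at x 0, z 170 mm. Roof over x 0 to 125 mm; floor's upper face at z 5 mm.
- flap (a joint): Opening angle (rad): 0 shut, grows as the free edge goes up and over; hard stop 2.18. It swings freely and falls by its own weight (2.5 N at the knob). Raised to 1.92 - 2.02 the stay's catch drops in; let go, the flap then sinks to 1.82 and hangs locked. Lifted past 2.07 the catch is thrown clear (nothing to press) and the flap can be lowered right down; shutting it sets the catch again.
- flap_knob (a point): Middle of the round head of the flap's steel knob, 18 mm in diameter, 20 mm long, its axis square to the flap. The point is 26 mm out from the outer face, mid-width, 23 mm from the free edge. Flap shut: at x -133, z 84 mm of the cupboard, knob pointing up and to the robot at 45 degrees. It turns with the flap; pinched along the cupboard's y the head can pivot between the fingers.
- flap_hinge (a point): Middle of the flap's hinge line, which runs along the cupboard's y axis 170 mm above the worktop; the knob's middle circles it at 158 mm. The clear flap is 178 mm long, 430 mm wide; locked, it leans 31 degrees from upright, over the opening and towards the robot, with the knob on its far upper side.
- stay_catch (a point): Pivot of the steel catch of the flap's stay (cam plate on the flap's end, tumbling catch on the wall), on the outside of the cupboard's -y wall, reaching 20 mm out from it. It works by itself as the flap is raised, lifted further and shut; no need to touch it.
- jar: Closed round glass jar of coffee with a steel lid, the only jar on the worktop: 60 mm in diameter over its lowest 58 mm, lid 56 mm, 85 mm high, 0.2 to 0.4 kg. Origin: centre of its underside, z up. Stands in front of the left or the right end of the cupboard.
- coaster_top (a point): Centre of the upper face (8 mm above the worktop) of the round cork coaster, 90 mm in diameter, 3 mm thick, fixed on the cupboard's floor. It is at one of two standing places, x -15 mm, y +90 or -90 mm of the cupboard; the sugar pot has the other. Inside width of the cupboard 420 mm; open above the coaster but for the raised flap and the roof.
- sugar_pot: White lidded sugar pot inside the cupboard, on the standing place without coaster, to be left alone: 68 mm wide, 81 mm high. Origin: centre of its underside.
- milk_jug: Small open steel milk jug on the worktop, on the side opposite to the jar, 70 mm wide plus a handle, 72 mm high. Leave it. Origin: centre of its underside.
- cups0: Stack of three white espresso cups on the cupboard's roof, -y half, 60 mm wide plus handles, 88 mm high. Leave it. Origin: centre of its underside.
- cups1: Stack of three white espresso cups on the cupboard's roof, +y half, 60 mm wide plus handles, 88 mm high. Leave it. Origin: centre of its underside.
- cezve: Stainless cezve on the worktop to the right (-y) of the cupboard, 82 mm wide, 70 mm high, long handle rising to 100 mm. Leave it. Origin: centre of its underside.
- cup: White espresso cup, 60 mm wide, 50 mm high, on its saucer to the left (+y) of the cupboard. Leave it. Origin: centre of its underside.
- spoon: Steel spoon, 130 mm long, lying on the worktop between the robot and the cupboard. Leave it. Origin: middle of its underside.
Things that resemble listed ones, but are neither listed nor needed, are in the scene too. Leave any orange or red look-alike of the jar alone.

How it is judged:
By the outcome, as a careful person would: the job done as asked, in the order asked, and still so for the second after the job is handed in, with the robot touching nothing.
It also fails if it takes over 72 s, if anything falls off the work surface, if the arm or the gripper's body presses on something with over 40 N, if the wrist force passes 120 N, or if a joint passes its speed limit or range.

## Working session

There is one attempt and no reset: what is moved stays moved. The work goes in short steps, Python scripts to look and compute and a tool call to move; the robot and the scene stay as the last step left them, time stands still between calls to the robot, and variables do not carry over. Pictures are saved under pics/ and viewed, about 8 in all and at most 12, crops included, and the job is handed in when it is done.

Besides the shell and the picture viewer there is one more tool, called after "Emit:" as a command line: name --argument value ..., lists and objects as JSON in quotes. step_arm: Moves the arm, as the interface text tells. Its arguments: {"type":"object","properties":{"steps":{"type":"array"}},"required":["steps"]}

```bash
ls; mkdir -p pics
python3 - <<'E'
from bench import *
import cv2,numpy as np
o=get_obs();print({k:np.round(v,3).tolist() for k,v in o.items()})
ims=[]
for n in["scene","side"]:
    p,d=snapshot(n);c=camera_model(n);print(n,c)
    cv2.imwrite(f"pics/{n}0.png",p[:,:,::-1])
    np.save(f"pics/{n}0d.npy",d)
    for q in["jar","cupboard","coaster_top","sugar_pot","milk_jug","flap_knob","stay_catch"]:
        for s in silhouettes(n,q)[:3]:
            print(n,q,round(s["confidence"],2),s["rect"],int(s["pixels"].sum()))
E
```

```text
pics
{'time': 0.0, 'joint_positions': [-0.103, 0.088, 1.372, -0.0, 1.684, -0.103], 'qvel': [0.001, -0.002, -0.0, 0.001, 0.0, 0.001], 'joint_torque': [0.001, -34.018, -30.242, 0.072, 0.033, -0.0], 'tool_pos': [0.549, 0.0, 0.212], 'ee_rot': [-3.139, -0.0, 1.571], 'wrist_force': [0.695, 0.322, 0.34], 'wrist_torque': [-0.035, 0.023, -0.052], 'width': 0.094}
scene {'intrinsics': array([[441.30860627,   0.        , 316.11814031],
       [  0.        , 441.30860627, 200.72330427],
       [  0.        ,   0.        ,   1.        ]]), 'k1': -0.043318742129251325, 'origin': array([1.16721813, 0.59299772, 0.96172338]), 'orientation': array([-2.35235462, -0.00697613,  2.38371491])}
scene jar 0.78 [254.7, 128.4, 276.0, 157.0] 429
scene jar 0.76 [233.0, 119.3, 250.9, 150.6] 462
scene jar 0.43 [298.0, 134.0, 311.9, 164.3] 168
scene cupboard 0.73 [227.4, 165.0, 409.0, 337.6] 14441
scene sugar_pot 0.22 [189.8, 117.2, 221.3, 171.7] 633
scene milk_jug 0.65 [442.1, 264.4, 475.0, 300.7] 932
scene flap_knob 0.89 [269.5, 169.4, 410.4, 267.4] 2208
scene stay_catch 0.94 [227.2, 164.3, 406.2, 337.7] 14467
side {'intrinsics': array([[401.26989432,   0.        , 318.80287011],
       [  0.        , 401.26989432, 211.19945757],
       [  0.        ,   0.        ,   1.        ]]), 'k1': 0.026045181077571256, 'origin': array([ 0.21044697, -0.8251991 ,  0.76044522]), 'orientation': array([-2.19753054,  0.00456592, -0.41501609])}
side jar 0.94 [336.0, 329.4, 368.3, 380.9] 1274
side jar 0.9 [374.7, 370.2, 409.6, 400.0] 877
side jar 0.57 [277.5, 307.8, 307.0, 352.6] 1040
side cupboard 0.98 [271.5, 144.5, 418.3, 284.7] 12280
side cupboard 0.63 [267.9, 152.8, 282.3, 171.3] 174
side sugar_pot 0.49 [271.0, 150.4, 407.8, 272.5] 6208
side milk_jug 0.67 [241.7, 167.8, 260.3, 193.1] 478
side flap_knob 0.7 [271.6, 152.9, 408.3, 274.2] 6265
side stay_catch 0.77 [273.5, 145.1, 417.8, 284.0] 12256
```

Run:
```python
import cv2,numpy as np
a=cv2.imread("pics/scene0.png");b=cv2.imread("pics/side0.png")
A=cv2.resize(a[100:350,170:490],(800,625))[:600]
B=cv2.resize(b[130:400,220:580],(800,600))
cv2.imwrite("pics/v1.png",A);cv2.imwrite("pics/v2.png",B)
```

```text
(no output)
```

View pics/v1.png

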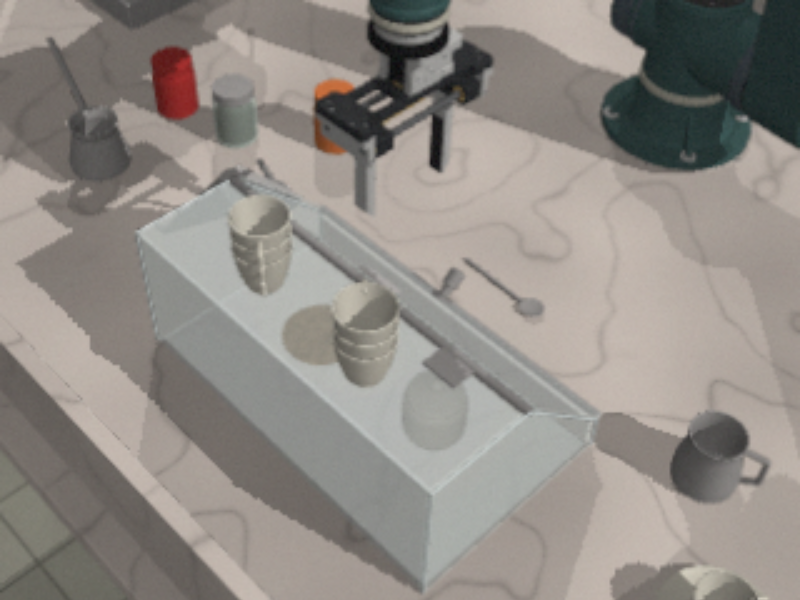

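View pics/v2.png

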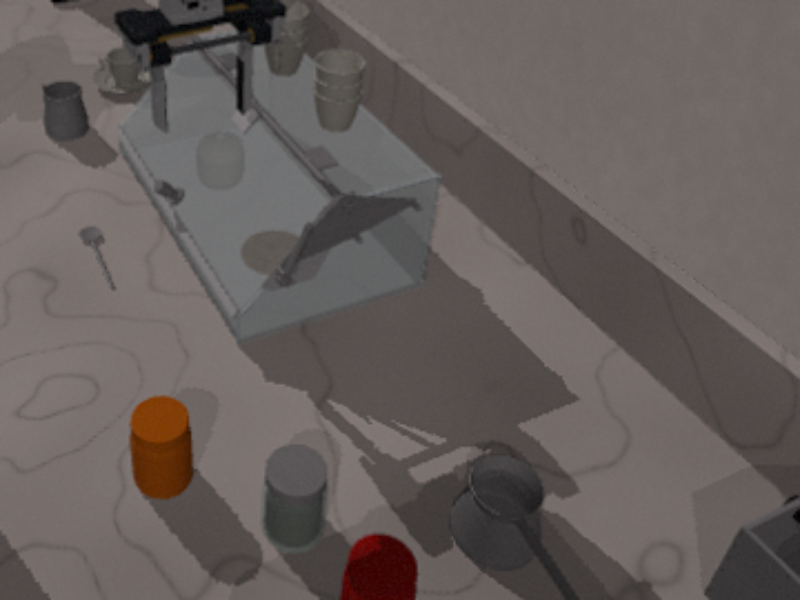

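Scene crop (v1): the clear cupboard runs diagonally, with the coaster at (310,335) in its -y half, the pot at (435,410) in its +y half, and the knob at (450,282). There are three jar-like things: red (175,82), grey-green glass with a steel lid (235,108) and orange (335,115). The grey one (side crop 295,497) fits "glass jar with steel lid"; the other two are coloured look-alikes.

Next I fit the cupboard pose from its corners and locate the jars.

```bash
cat > h.py <<'E'
from bench import *
import cv2,numpy as np
from scipy.spatial.transform import Rotation as R
from scipy.optimize import least_squares
def cam(n):
    c=camera_model(n);return c["intrinsics"],c["k1"],np.array(c["origin"]),R.from_euler("xyz",c["orientation"]).as_matrix()
def proj(c,P):
    K,k,o,M=c;q=(np.atleast_2d(P)-o)@M;s=q[:,:2]/q[:,2:];s=s*(1+k*(s**2).sum(1,keepdims=True))
    return s@K[:2,:2].T+K[:2,2]
def ray(c,uv):
    K,k,o,M=c;d=(np.array(uv,float)-K[:2,2])/np.diag(K)[:2];s=d.copy()
    for _ in range(10): s=d/(1+k*(s**2).sum())
    return M@np.array([s[0],s[1],1])
def onz(c,uv,z):
    r=ray(c,uv);return c[2]+r*(z-c[2][2])/r[2]
def tri(obs):
    A=np.zeros((3,3));b=np.zeros(3)
    for c,uv in obs:
        r=ray(c,uv);r/=np.linalg.norm(r);P=np.eye(3)-np.outer(r,r);A+=P;b+=P@c[2]
    return np.linalg.solve(A,b)
E
python3 - <<'E'
from h import *
S,D=cam("scene"),cam("side")
v1=lambda x,y:(x/2.5+170,y/2.5+100)
v2=lambda x,y:(x/2.2222+220,y/2.2222+130)
m=1e-3
obs=[(S,v1(138,233),(.125,-.215,.17)),(S,v1(433,492),(.125,.215,.17)),(S,v1(157,340),(.125,-.215,0)),(S,v1(425,588),(.125,.215,0)),(S,v1(530,412),(0,.215,.17)),
(D,v2(438,178),(.125,-.215,.17)),(D,v2(420,284),(.125,-.215,0)),(D,v2(241,339),(-.125,-.215,0)),(D,v2(345,193),(0,-.215,.17)),
(S,v1(450,282),(-.133,0,.084)),(D,v2(168,191),(-.133,0,.084)),(S,v1(312,334),(-.015,-.09,.008)),(D,v2(275,253),(-.015,-.09,.008))]
def T(p,q): 
    c,s=np.cos(p[2]),np.sin(p[2]);return np.array([p[0]+c*q[0]-s*q[1],p[1]+s*q[0]+c*q[1],q[2]])
f=lambda p:np.concatenate([proj(c,T(p,q))[0]-np.array(uv) for c,uv,q in obs])
r=least_squares(f,[.6,0,0],loss="soft_l1");print(r.x,np.round(f(r.x).reshape(-1,2),1).tolist())
for n,p in dict(hinge=(0,0,.17),knob=(-.133,0,.084),coaster=(-.015,-.09,.008)).items(): print(n,T(r.x,p).round(3))
print("knobtri",tri([(S,v1(450,282)),(D,v2(168,191))]).round(3))
# jars: lid centre tri, plus depth
for n,a,b in[("jar",v1(235,88),v2(297,472)),("orange",v1(335,95),v2(160,420)),("red",v1(175,62),v2(382,562))]:
    print(n,tri([(S,a),(D,b)]).round(3),onz(S,a,.085).round(3),onz(D,b,.085).round(3))
print("jug",onz(S,v1(715,430),.072).round(3),onz(D,v2(63,92),.072).round(3),"cezve",onz(D,v2(505,485),.07).round(3), "spoon",onz(D,v2(100,255),.0).round(3))
E
```

```text
[0.64585531 0.04829583 0.0039002 ] [[-1.8, 0.1], [-0.0, 0.2], [-1.0, 0.2], [-0.5, 1.5], [0.0, -0.8], [0.7, -2.5], [0.2, -0.3], [-0.7, 2.0], [-0.4, 3.0], [0.3, -2.0], [-2.1, -1.9], [2.5, -0.5], [0.2, -1.8]]
hinge [0.646 0.048 0.17 ]
knob [0.513 0.048 0.084]
coaster [ 0.631 -0.042  0.008]
knobtri [0.517 0.048 0.077]
jar [ 0.468 -0.396  0.079] [ 0.47  -0.387  0.085] [ 0.469 -0.402  0.085]
orange [ 0.378 -0.292  0.078] [ 0.383 -0.285  0.085] [ 0.378 -0.299  0.085]
red [ 0.491 -0.5    0.079] [ 0.492 -0.489  0.085] [ 0.492 -0.505  0.085]
jug [0.465 0.365 0.072] [0.466 0.354 0.072] cezve [ 0.638 -0.479  0.07 ] spoon [0.422 0.049 0.   ]
```

Run:
```python
import cv2
b=cv2.imread("pics/side0.png")
cv2.imwrite("pics/v3.png",cv2.resize(b[300:400,260:420],(800,500),interpolation=cv2.INTER_CUBIC))
```

```text
(no output)
```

View pics/v3.png

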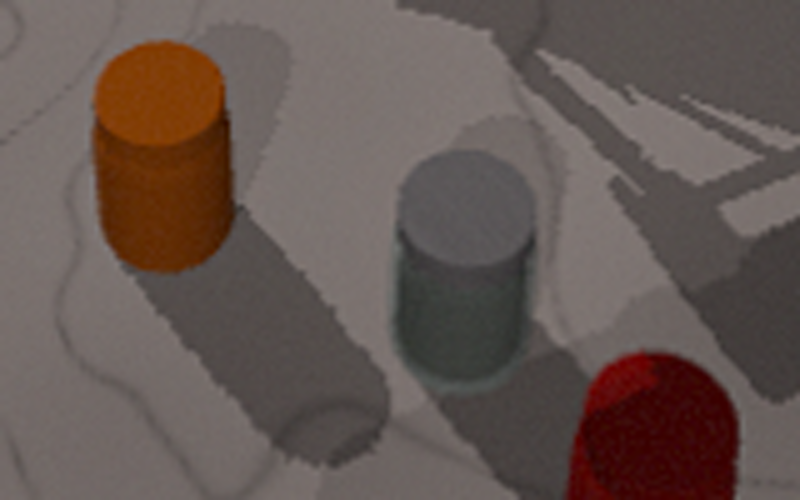

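The enlarged crop confirms it: steel lid and greenish glass at side pixel (353,353), between the orange jar (292,330) and the red one (390,385). Before turning the tool I check which side the wrist camera is on and cross-check positions with depth.

Run:
```python
from h import *
o=get_obs();Rt=R.from_euler("xyz",o["ee_rot"]).as_matrix()
c=camera_model("wrist");print("cam in tool",(Rt.T@(c["origin"]-o["tool_pos"])).round(3),"axes\n",(Rt.T@cam("wrist")[3]).round(2))
for n in["scene","side"]:
    C=cam(n);d=np.load(f"pics/{n}0d.npy")
    for nm,p in[("jar",(.468,-.394,.085)),("orange",(.378,-.292,.085)),("red",(.491,-.498,.085)),("roof",(.70,.0,.17)),("cups0",(.7,-.05,.258)),("cups1",(.7,.1,.258))]:
        u=proj(C,p)[0].round().astype(int)
        if 0<=u[0]<640 and 0<=u[1]<400:
            z=d[u[1],u[0]];print(n,nm,u,(C[2]+ray(C,u)*z).round(3))
```

```text
cam in tool [ 0.083 -0.001 -0.172] axes
 [[ 0.   -0.96 -0.28]
 [ 1.    0.    0.  ]
 [-0.   -0.28  0.96]]
scene jar [263 134] [ 0.471 -0.39   0.089]
scene orange [304 136] [ 0.61  -0.03   0.345]
scene red [239 124] [ 0.491 -0.497  0.084]
scene roof [286 214] [0.702 0.001 0.171]
scene cups0 [271 177] [ 0.645 -0.126  0.175]
scene cups1 [314 210] [0.645 0.042 0.176]
side jar [351 339] [ 0.467 -0.393  0.085]
side orange [291 316] [ 0.379 -0.29   0.084]
side red [389 380] [ 0.49  -0.498  0.085]
side roof [361 182] [0.701 0.003 0.168]
side cups0 [373 162] [ 0.73  -0.005  0.229]
side cups1 [346 139] [ 0.628 -0.036  0.331]
```

Depth agrees: the jar is at (0.469,-0.393). The wrist camera sits on the tool's +x side, so I'll turn that side towards the robot (az -π/2), which keeps it clear of the flap later.

Emit:
step_arm --steps '[{"jaw": 1,"tx": 0.01,"ty": -0.007,"tz": 0,"az": -0.14},{"jaw": 1,"tx": 0.02,"ty": -0.014,"tz": 0,"az": -0.28},{"jaw": 1,"tx": 0.03,"ty": -0.02,"tz": 0,"az": -0.42},{"jaw": 1,"tx": 0.04,"ty": -0.03,"tz": 0,"az": -0.56},{"jaw": 1,"tx": 0.048,"ty": -0.034,"tz": 0.01,"az": -0.7},{"jaw": 1,"tx": 0.048,"ty": -0.034,"tz": 0.02,"az": -0.84},{"jaw": 1,"tx": 0.048,"ty": -0.034,"tz": 0.03,"az": -0.98},{"jaw": 1,"tx": 0.048,"ty": -0.034,"tz": 0.03,"az": -1.12}]'

```text
invalid input
```

Emit:
step_arm --steps '[{"jaw": 1,"az": -0.14},{"jaw": 1,"az": -0.28},{"jaw": 1,"az": -0.42},{"jaw": 1,"az": -0.451},{"jaw": 1,"az": -0.451},{"jaw": 1,"az": -0.451}]'

```text
invalid input
```

Run:
```python
from h import *
o=get_obs();print({k:np.round(v,3).tolist() for k,v in o.items()})
C=cam("wrist");p,d=snapshot("wrist")
cv2.imwrite("pics/w1.png",p[:,:,::-1])
print("proj knob",proj(C,[(.515,.048,.084),(.513,.048,.093)]))
for s in silhouettes("wrist","flap_knob")[:2]: print(s["confidence"],s["rect"],s["pixels"].sum())
```

```text
{'time': 0.8, 'joint_positions': [-0.103, 0.087, 1.371, 0.0, 1.684, -0.103], 'qvel': [0.001, 0.001, 0.001, 0.002, -0.002, 0.002], 'joint_torque': [0.0, -33.999, -30.258, 0.072, 0.024, -0.0], 'tool_pos': [0.55, 0.0, 0.214], 'ee_rot': [3.141, 0.0, 1.571], 'wrist_force': [-0.172, 0.091, 0.231], 'wrist_torque': [0.007, -0.011, -0.001], 'width': 0.094}
proj knob [[282.60096611 142.28364557]
 [278.9728194  143.57058734]]
0.61 [266.0, 0.0, 480.8, 399.8] 59641
0.36 [266.6, 2.7, 637.1, 399.8] 105114
```

View pics/w1.png

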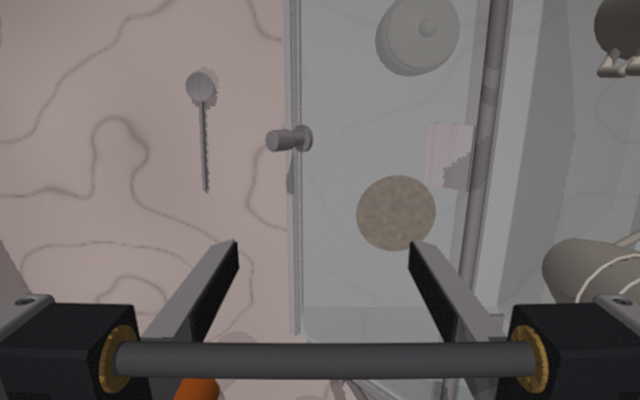

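The wrist picture shows the knob head at (280,140), within about 2 px of my projection, plus the coaster (396,213) and pot (418,35). Both calls were refused, so I'll give every key in every row.

Emit:
step_arm --steps '[{"jaw": 1,"tx": 0.01,"ty": -0.007,"tz": 0,"ax": 0,"ay": 0,"az": -0.14},{"jaw": 1,"tx": 0.02,"ty": -0.014,"tz": 0,"ax": 0,"ay": 0,"az": -0.28},{"jaw": 1,"tx": 0.03,"ty": -0.02,"tz": 0,"ax": 0,"ay": 0,"az": -0.42},{"jaw": 1,"tx": 0.04,"ty": -0.03,"tz": 0,"ax": 0,"ay": 0,"az": -0.56},{"jaw": 1,"tx": 0.048,"ty": -0.035,"tz": 0.01,"ax": 0,"ay": 0,"az": -0.7},{"jaw": 1,"tx": 0.048,"ty": -0.035,"tz": 0.02,"ax": 0,"ay": 0,"az": -0.84},{"jaw": 1,"tx": 0.048,"ty": -0.035,"tz": 0.03,"ax": 0,"ay": 0,"az": -0.98},{"jaw": 1,"tx": 0.048,"ty": -0.035,"tz": 0.03,"ax": 0,"ay": 0,"az": -1.12}]'

```text
time: 1.7
tool_pos: [0.514, 0.0482, 0.1818]
ee_rot: [-3.14, -0.003, 2.697]
wrist_force: [-1.5, -0.0, -0.8]
width: 0.0945
```

Emit:
step_arm --steps '[{"jaw": 1,"tx": 0,"ty": 0,"tz": 0,"ax": 0,"ay": 0,"az": -0.14},{"jaw": 1,"tx": 0,"ty": 0,"tz": 0,"ax": 0,"ay": 0,"az": -0.28},{"jaw": 1,"tx": 0,"ty": 0,"tz": 0,"ax": 0,"ay": 0,"az": -0.42},{"jaw": 1,"tx": 0,"ty": 0,"tz": 0,"ax": 0,"ay": 0,"az": -0.451},{"jaw": 1,"tx": 0,"ty": 0,"tz": 0,"ax": 0,"ay": 0,"az": -0.451}]'

```text
time: 2.2
tool_pos: [0.514, 0.0482, 0.1818]
ee_rot: [3.142, -0.003, -3.136]
wrist_force: [-0.6, -0.5, -0.6]
width: 0.0945
```

Run:
```python
from h import *
o=get_obs();print({k:np.round(v,3).tolist() for k,v in o.items()})
C=cam("wrist");p,d=snapshot("wrist")
cv2.imwrite("pics/w2.png",p[:,:,::-1]);np.save("pics/w2d.npy",d)
print("proj knob",proj(C,[(.515,.048,.084),(.513,.048,.084)]))
```

```text
{'time': 2.2, 'joint_positions': [-0.016, 0.023, 1.501, -0.0, 1.621, -1.593], 'qvel': [-0.001, 0.0, -0.0, -0.001, -0.001, 0.025], 'joint_torque': [-0.003, -30.924, -29.952, -0.021, 0.085, -0.164], 'tool_pos': [0.514, 0.048, 0.182], 'ee_rot': [3.142, -0.003, -3.136], 'wrist_force': [-0.603, -0.494, -0.596], 'wrist_torque': [0.063, -0.051, -0.033], 'width': 0.095}
proj knob [[321.93630702 209.27586521]
 [321.95080151 206.87370144]]
```

View pics/w2.png

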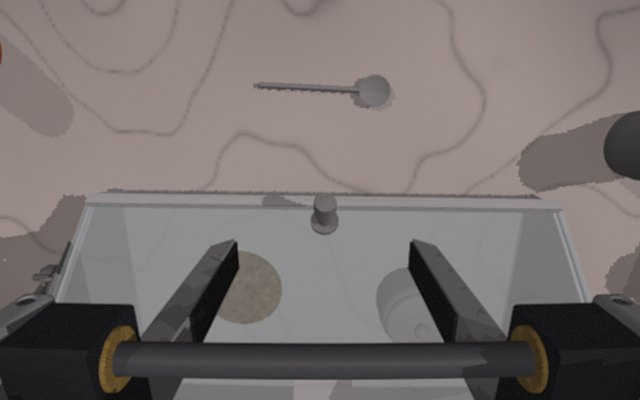

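The wrist view is as planned: knob head at about (324,208) against the predicted (322,208), fingers straddling it along y. I go down 108 mm and close.

Emit:
step_arm --steps '[{"jaw": 1,"tx": 0,"ty": 0,"tz": 0.04,"ax": 0,"ay": 0,"az": 0},{"jaw": 1,"tx": 0,"ty": 0,"tz": 0.08,"ax": 0,"ay": 0,"az": 0},{"jaw": 1,"tx": 0,"ty": 0,"tz": 0.108,"ax": 0,"ay": 0,"az": 0},{"jaw": 0.6,"tx": 0,"ty": 0,"tz": 0.108,"ax": 0,"ay": 0,"az": 0},{"jaw": 0.3,"tx": 0,"ty": 0,"tz": 0.108,"ax": 0,"ay": 0,"az": 0},{"jaw": 0,"tx": 0,"ty": 0,"tz": 0.108,"ax": 0,"ay": 0,"az": 0},{"jaw": 0,"tx": 0,"ty": 0,"tz": 0.108,"ax": 0,"ay": 0,"az": 0},{"jaw": 0,"tx": 0,"ty": 0,"tz": 0.108,"ax": 0,"ay": 0,"az": 0}]'

```text
time: 3.05
tool_pos: [0.5149, 0.0482, 0.0757]
ee_rot: [3.142, 0.0, -3.136]
wrist_force: [-0.7, 0.9, 0.5]
width: 0.0574
```

Emit:
step_arm --steps '[{"jaw": 0,"tx": 0,"ty": 0,"tz": 0,"ax": 0,"ay": 0,"az": 0},{"jaw": 0,"tx": 0,"ty": 0,"tz": 0,"ax": 0,"ay": 0,"az": 0}]'

```text
time: 3.25
tool_pos: [0.5154, 0.0482, 0.0765]
ee_rot: [-3.142, 0.002, -3.136]
wrist_force: [0.9, 0.4, -0.8]
width: 0.041
```

Run:
```python
import numpy as np
# knob offset from shut position vs angle; tool x=-X, z=-Z
k=lambda a:158.4*np.array([np.cos(np.radians(212.9)-a),np.sin(np.radians(212.9)-a)])
for a in np.r_[0:1.97:.13,1.82:2.14:.05]:
    d=k(a)-k(0);print(round(a,2),"tx %.0f tz %.0f"%(-d[0],-d[1]))
```

```text
0.0 tx -0 tz -0
0.13 tx 10 tz -18
0.26 tx 18 tz -37
0.39 tx 23 tz -57
0.52 tx 25 tz -77
0.65 tx 25 tz -98
0.78 tx 22 tz -118
0.91 tx 17 tz -138
1.04 tx 9 tz -157
1.17 tx -2 tz -175
1.3 tx -15 tz -191
1.43 tx -29 tz -206
1.56 tx -46 tz -218
1.69 tx -63 tz -228
1.82 tx -82 tz -236
1.95 tx -102 tz -241
1.82 tx -82 tz -236
1.87 tx -90 tz -238
1.92 tx -98 tz -240
1.97 tx -105 tz -242
2.02 tx -113 tz -243
2.07 tx -121 tz -244
2.12 tx -129 tz -244
```

Emit:
step_arm --steps '[{"jaw": 0,"tx": 0,"ty": 0,"tz": 0.003,"ax": 0,"ay": 0,"az": 0},{"jaw": 0,"tx": 0,"ty": 0,"tz": 0.003,"ax": 0,"ay": 0,"az": 0},{"jaw": 0,"tx": 0,"ty": 0,"tz": 0.003,"ax": 0,"ay": 0,"az": 0},{"jaw": 0,"tx": 0,"ty": 0,"tz": 0.003,"ax": 0,"ay": 0,"az": 0},{"jaw": 0,"tx": 0,"ty": 0,"tz": 0.003,"ax": 0,"ay": 0,"az": 0}]'

```text
time: 3.75
tool_pos: [0.5152, 0.0493, 0.0731]
ee_rot: [3.139, 0.001, -3.136]
wrist_force: [-0.3, 5.2, -1.1]
width: 0.0172
```

The knob is gripped at 17 mm. Now I raise the flap along the arc.

Emit:
step_arm --steps '[{"jaw": 0,"tx": 0.01,"ty": 0,"tz": -0.018,"ax": 0,"ay": 0,"az": 0},{"jaw": 0,"tx": 0.018,"ty": 0,"tz": -0.037,"ax": 0,"ay": 0,"az": 0},{"jaw": 0,"tx": 0.023,"ty": 0,"tz": -0.057,"ax": 0,"ay": 0,"az": 0},{"jaw": 0,"tx": 0.025,"ty": 0,"tz": -0.077,"ax": 0,"ay": 0,"az": 0},{"jaw": 0,"tx": 0.025,"ty": 0,"tz": -0.098,"ax": 0,"ay": 0,"az": 0},{"jaw": 0,"tx": 0.022,"ty": 0,"tz": -0.118,"ax": 0,"ay": 0,"az": 0},{"jaw": 0,"tx": 0.017,"ty": 0,"tz": -0.138,"ax": 0,"ay": 0,"az": 0},{"jaw": 0,"tx": 0.017,"ty": 0,"tz": -0.138,"ax": 0,"ay": 0,"az": 0}]'

```text
time: 4.55
tool_pos: [0.4985, 0.0494, 0.213]
ee_rot: [3.138, 0.003, -3.135]
wrist_force: [-0.5, 3.7, -3.2]
width: 0.0171
```

Emit:
step_arm --steps '[{"jaw": 0,"tx": -0.008,"ty": 0,"tz": -0.017,"ax": 0,"ay": 0,"az": 0},{"jaw": 0,"tx": -0.019,"ty": 0,"tz": -0.035,"ax": 0,"ay": 0,"az": 0},{"jaw": 0,"tx": -0.032,"ty": 0,"tz": -0.051,"ax": 0,"ay": 0,"az": 0},{"jaw": 0,"tx": -0.046,"ty": 0,"tz": -0.066,"ax": 0,"ay": 0,"az": 0},{"jaw": 0,"tx": -0.063,"ty": 0,"tz": -0.078,"ax": 0,"ay": 0,"az": 0},{"jaw": 0,"tx": -0.08,"ty": 0,"tz": -0.088,"ax": 0,"ay": 0,"az": 0},{"jaw": 0,"tx": -0.099,"ty": 0,"tz": -0.096,"ax": 0,"ay": 0,"az": 0},{"jaw": 0,"tx": -0.11,"ty": 0,"tz": -0.1,"ax": 0,"ay": 0,"az": 0}]'

```text
time: 5.35
tool_pos: [0.6085, 0.0486, 0.3118]
ee_rot: [3.141, -0.0, -3.137]
wrist_force: [-1.1, -0.4, -3.1]
width: 0.0171
```

Emit:
step_arm --steps '[{"jaw": 0,"tx": -0.006,"ty": 0,"tz": -0.002,"ax": 0,"ay": 0,"az": 0},{"jaw": 0,"tx": -0.012,"ty": 0,"tz": -0.003,"ax": 0,"ay": 0,"az": 0},{"jaw": 0,"tx": -0.012,"ty": 0,"tz": -0.003,"ax": 0,"ay": 0,"az": 0}]'

```text
time: 5.65
tool_pos: [0.6207, 0.0485, 0.3145]
ee_rot: [3.141, -0.0, -3.137]
wrist_force: [-1.0, 1.5, -0.2]
width: 0.0166
```

Emit:
step_arm --steps '[{"jaw": 0,"tx": 0.008,"ty": 0,"tz": 0.002,"ax": 0,"ay": 0,"az": 0},{"jaw": 0,"tx": 0.016,"ty": 0,"tz": 0.004,"ax": 0,"ay": 0,"az": 0},{"jaw": 0,"tx": 0.023,"ty": 0,"tz": 0.006,"ax": 0,"ay": 0,"az": 0},{"jaw": 0,"tx": 0.023,"ty": 0,"tz": 0.006,"ax": 0,"ay": 0,"az": 0}]'

```text
time: 6.05
tool_pos: [0.5993, 0.0487, 0.3089]
ee_rot: [3.141, 0.008, -3.136]
wrist_force: [6.5, 2.3, 0.1]
width: 0.0169
```

A 6.5 N resistance shows the stay is holding. I ease off, open and rise.

Emit:
step_arm --steps '[{"jaw": 0.6,"tx": -0.001,"ty": 0,"tz": 0,"ax": 0,"ay": 0,"az": 0},{"jaw": 0.6,"tx": -0.001,"ty": 0,"tz": 0,"ax": 0,"ay": 0,"az": 0},{"jaw": 0.6,"tx": -0.001,"ty": 0,"tz": 0,"ax": 0,"ay": 0,"az": 0},{"jaw": 0.6,"tx": -0.001,"ty": 0,"tz": 0,"ax": 0,"ay": 0,"az": 0},{"jaw": 0.6,"tx": -0.001,"ty": 0,"tz": 0,"ax": 0,"ay": 0,"az": 0},{"jaw": 1,"tx": -0.001,"ty": 0,"tz": -0.03,"ax": 0,"ay": 0,"az": 0},{"jaw": 1,"tx": -0.001,"ty": 0,"tz": -0.07,"ax": 0,"ay": 0,"az": 0},{"jaw": 1,"tx": -0.001,"ty": 0,"tz": -0.1,"ax": 0,"ay": 0,"az": 0}]'

```text
time: 6.85
tool_pos: [0.5993, 0.0485, 0.4109]
ee_rot: [3.141, 0.009, -3.137]
wrist_force: [0.6, 0.3, 0.5]
width: 0.077
```

Run:
```python
from h import *
o=get_obs();print({k:np.round(v,3).tolist() for k,v in o.items() if k in("time","tool_pos","ee_rot","joint_positions","width")})
p,d=snapshot("side");cv2.imwrite("pics/s2.png",cv2.resize(p[100:400,180:580,::-1],(800,600)))
# expected projected knob at 1.82, crop px
print(((proj(cam("side"),[(.596,.048,.320),(.646-.092,.263,.323),(.646-.092,-.167,.323)])-[180,100])*2).round())
```

```text
{'time': 6.85, 'joint_positions': [-0.014, 0.256, 0.784, 0.001, 2.093, -1.589], 'tool_pos': [0.599, 0.049, 0.411], 'ee_rot': [3.141, 0.009, -3.137], 'width': 0.077}
[[280.  64.]
 [194.  10.]
 [325. 147.]]
```

View pics/s2.png

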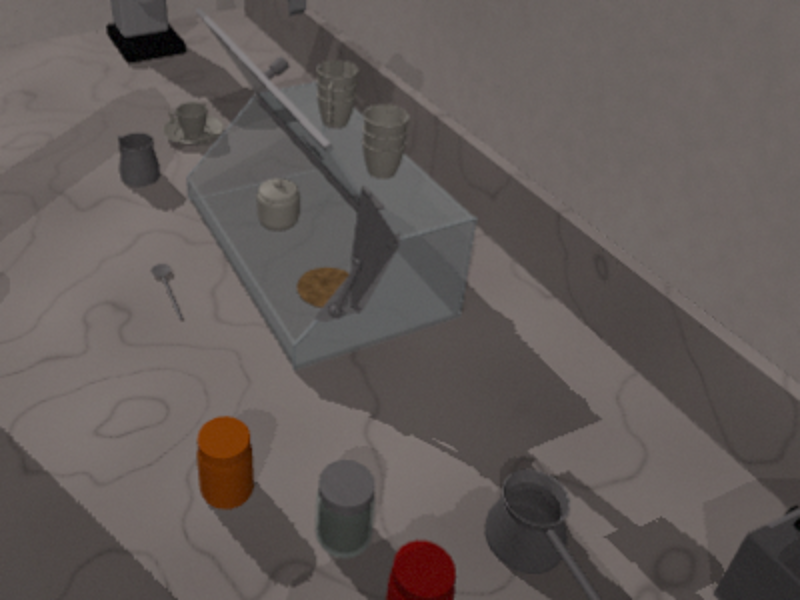

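The flap hangs locked in the predicted place: edge (205,15)–(328,147), knob (277,68). The inside is clear and the coaster shows at (323,287). Next I work out the moves to the jar, with the tool leaning 0.55 rad.

```bash
cat >> h.py <<'E'
def pose(g,head,th=.55):
    u=np.array([np.cos(head),np.sin(head),0]);l=np.array([-u[1],u[0],0])
    z=np.sin(th)*u-np.array([0,0,np.cos(th)]);return np.array(g)+.011*z,np.column_stack([np.cross(l,z),l,z])
def rel(p,M):
    o=get_obs();Rt=R.from_euler("xyz",o["ee_rot"]).as_matrix()
    return (Rt.T@(p-o["tool_pos"])).round(4),R.from_matrix(Rt.T@M).as_rotvec().round(3)
E
python3 - <<'E'
from h import *
j=np.array([.469,-.394,.040]);p,M=pose(j,-.79)
print("pre",p-.13*M[:,2],rel(p-.13*M[:,2],M));print("via",rel(np.array([.40,-.1,.36]),M))
E
```

```text
pre [ 0.42522098 -0.34981618  0.14145042] (array([ 0.1816, -0.3976,  0.2716]), array([ 0.226, -0.503,  0.771]))
via (array([ 0.2016, -0.1475,  0.0527]), array([ 0.226, -0.503,  0.771]))
```

Emit:
step_arm --steps '[{"jaw": 1,"tx": 0.04,"ty": -0.02,"tz": 0,"ax": 0,"ay": 0,"az": 0.1},{"jaw": 1,"tx": 0.08,"ty": -0.05,"tz": 0,"ax": 0.03,"ay": -0.07,"az": 0.2},{"jaw": 1,"tx": 0.12,"ty": -0.08,"tz": 0.01,"ax": 0.06,"ay": -0.14,"az": 0.3},{"jaw": 1,"tx": 0.16,"ty": -0.11,"tz": 0.03,"ax": 0.1,"ay": -0.22,"az": 0.4},{"jaw": 1,"tx": 0.2,"ty": -0.14,"tz": 0.05,"ax": 0.13,"ay": -0.3,"az": 0.5},{"jaw": 1,"tx": 0.2,"ty": -0.18,"tz": 0.06,"ax": 0.17,"ay": -0.38,"az": 0.6},{"jaw": 1,"tx": 0.2,"ty": -0.22,"tz": 0.08,"ax": 0.2,"ay": -0.45,"az": 0.69},{"jaw": 1,"tx": 0.195,"ty": -0.26,"tz": 0.1,"ax": 0.226,"ay": -0.503,"az": 0.771}]'

```text
time: 7.7
tool_pos: [0.4068, -0.2135, 0.3134]
ee_rot: [3.14, 0.556, 2.348]
wrist_force: [0.2, -0.4, -0.5]
width: 0.094
```

Run:
```python
from h import *
o=get_obs();print({k:np.round(v,3).tolist() for k,v in o.items() if k in("time","tool_pos","ee_rot","joint_positions","width")})
p,M=pose([.469,-.394,.040],-.79)
print(rel(p-.13*M[:,2],M))
```

```text
{'time': 7.7, 'joint_positions': [-0.49, -0.511, 1.765, -0.161, 1.355, -1.276], 'tool_pos': [0.407, -0.213, 0.313], 'ee_rot': [3.14, 0.556, 2.348], 'width': 0.094}
(array([-0.0028, -0.0828,  0.204 ]), array([-0.   ,  0.006, -0.003]))
```

Emit:
step_arm --steps '[{"jaw": 1,"tx": 0,"ty": -0.03,"tz": 0.03,"ax": 0,"ay": 0.006,"az": -0.003},{"jaw": 1,"tx": 0,"ty": -0.06,"tz": 0.06,"ax": 0,"ay": 0.006,"az": -0.003},{"jaw": 1,"tx": -0.003,"ty": -0.083,"tz": 0.1,"ax": 0,"ay": 0.006,"az": -0.003},{"jaw": 1,"tx": -0.003,"ty": -0.083,"tz": 0.14,"ax": 0,"ay": 0.006,"az": -0.003},{"jaw": 1,"tx": -0.003,"ty": -0.083,"tz": 0.175,"ax": 0,"ay": 0.006,"az": -0.003},{"jaw": 1,"tx": -0.003,"ty": -0.083,"tz": 0.204,"ax": 0,"ay": 0.006,"az": -0.003},{"jaw": 1,"tx": -0.003,"ty": -0.083,"tz": 0.204,"ax": 0,"ay": 0.006,"az": -0.003}]'

```text
time: 8.4
tool_pos: [0.4233, -0.3488, 0.1355]
ee_rot: [-3.141, 0.54, 2.351]
wrist_force: [-0.1, -0.1, -0.2]
width: 0.094
```

Run:
```python
from h import *
o=get_obs();print({k:np.round(v,3).tolist() for k,v in o.items() if k in("time","tool_pos","ee_rot","joint_positions","width")})
p,M=pose([.469,-.394,.040],-.79);print(rel(p,M))
C=cam("wrist");im,d=snapshot("wrist")
# lid from depth: points near jar at z~.085
ys,xs=np.mgrid[0:400:2,0:640:2];P=[]
for u,v in zip(xs.ravel(),ys.ravel()):
    z=d[v,u]
    if z>0:
        q=C[2]+ray(C,(u,v))*z
        if .078<q[2]<.092 and np.hypot(q[0]-.469,q[1]+.394)<.05:P.append(q)
P=np.array(P);print(len(P),P.mean(0) if len(P) else "",(P.min(0)+P.max(0))/2 if len(P) else "")
q=proj(C,[(.469,-.394,.085)])[0].astype(int);print(q)
cv2.circle(im,tuple(map(int,q)),4,(255,0,255),1);cv2.imwrite("pics/w3.png",im[:,:,::-1])
```

```text
{'time': 8.4, 'joint_positions': [-0.793, -0.26, 1.945, 0.001, 0.917, -1.573], 'tool_pos': [0.423, -0.349, 0.136], 'ee_rot': [-3.141, 0.54, 2.351], 'width': 0.094}
(array([-0.0062,  0.0007,  0.1259]), array([-0.001, -0.01 , -0.001]))
711 [ 0.46564958 -0.39163202  0.08493322] [ 0.46896168 -0.39486398  0.08233009]
[324 252]
```

View pics/w3.png

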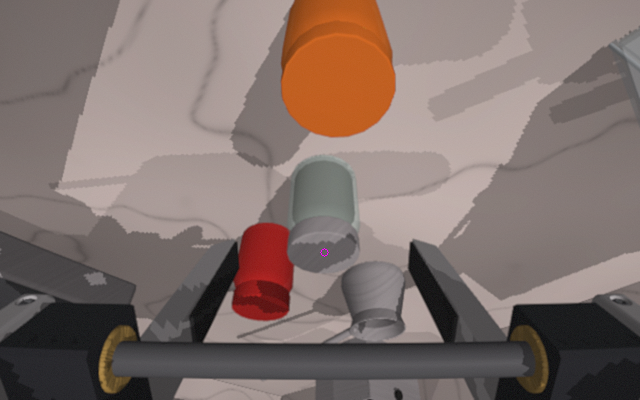

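The magenta mark (324,252) sits on the jar's steel lid, with the fingers to either side. The orange jar (338,70) and red jar (263,270) stay outside the path. I advance and grip.

Emit:
step_arm --steps '[{"jaw": 1,"tx": -0.005,"ty": 0.001,"tz": 0.03,"ax": 0,"ay": -0.01,"az": 0},{"jaw": 1,"tx": -0.006,"ty": 0.001,"tz": 0.06,"ax": 0,"ay": -0.01,"az": 0},{"jaw": 1,"tx": -0.006,"ty": 0.001,"tz": 0.09,"ax": 0,"ay": -0.01,"az": 0},{"jaw": 1,"tx": -0.006,"ty": 0.001,"tz": 0.11,"ax": 0,"ay": -0.01,"az": 0},{"jaw": 1,"tx": -0.006,"ty": 0.001,"tz": 0.126,"ax": 0,"ay": -0.01,"az": 0},{"jaw": 1,"tx": -0.006,"ty": 0.001,"tz": 0.126,"ax": 0,"ay": -0.01,"az": 0}]'

```text
time: 9.05
tool_pos: [0.4744, -0.3985, 0.0337]
ee_rot: [-3.141, 0.553, 2.351]
wrist_force: [-0.2, 0.0, 0.5]
width: 0.094
```

Run:
```python
from h import *
p,M=pose([.469,-.394,.040],-.79);print(rel(p,M),get_obs()["wrist_force"])
```

```text
(array([ 0.0027, -0.0007,  0.002 ]), array([-0.   ,  0.003, -0.   ])) [-0.18835387  0.01565328  0.48067372]
```

Emit:
step_arm --steps '[{"jaw": 0.6,"tx": 0.002,"ty": 0,"tz": 0.001,"ax": 0,"ay": 0,"az": 0},{"jaw": 0.4,"tx": 0.002,"ty": 0,"tz": 0.001,"ax": 0,"ay": 0,"az": 0},{"jaw": 0.3,"tx": 0.002,"ty": 0,"tz": 0.001,"ax": 0,"ay": 0,"az": 0},{"jaw": 0.3,"tx": 0.002,"ty": 0,"tz": 0.001,"ax": 0,"ay": 0,"az": 0},{"jaw": 0.3,"tx": 0.002,"ty": 0,"tz": 0.001,"ax": 0,"ay": 0,"az": 0},{"jaw": 0.3,"tx": 0.002,"ty": 0,"tz": 0.001,"ax": 0,"ay": 0,"az": 0},{"jaw": 0.3,"tx": 0.002,"ty": 0,"tz": 0.001,"ax": 0,"ay": 0,"az": 0}]'

```text
time: 9.75
tool_pos: [0.4736, -0.3982, 0.0329]
ee_rot: [-3.141, 0.555, 2.351]
wrist_force: [-4.3, 1.3, 4.4]
width: 0.0594
```

Run:
```python
from h import *
o=get_obs();M=R.from_euler("xyz",o["ee_rot"]).as_matrix();print(o["width"],o["tool_pos"]-.011*M[:,2])
P=o["tool_pos"]+np.array([0,0,.10]);print("up",rel(P,M))
```

```text
0.059406781996498056 [ 0.46955492 -0.39408125  0.04229154]
up (array([-0.0527, -0.0001, -0.085 ]), array([0., 0., 0.]))
```

The jar is held (59 mm, axis at 0.4696,-0.394, 42 mm up). I lift it.

Emit:
step_arm --steps '[{"jaw": 0.3,"tx": -0.01,"ty": 0,"tz": -0.017,"ax": 0,"ay": 0,"az": 0},{"jaw": 0.3,"tx": -0.026,"ty": 0,"tz": -0.042,"ax": 0,"ay": 0,"az": 0},{"jaw": 0.3,"tx": -0.042,"ty": 0,"tz": -0.068,"ax": 0,"ay": 0,"az": 0},{"jaw": 0.3,"tx": -0.058,"ty": 0,"tz": -0.094,"ax": 0,"ay": 0,"az": 0},{"jaw": 0.3,"tx": -0.058,"ty": 0,"tz": -0.094,"ax": 0,"ay": 0,"az": 0}]'

```text
time: 10.25
tool_pos: [0.4755, -0.3996, 0.1486]
ee_rot: [-3.141, 0.563, 2.351]
wrist_force: [0.7, -0.5, -1.4]
width: 0.0588
```

Run:
```python
from h import *
o=get_obs();M0=R.from_euler("xyz",o["ee_rot"]).as_matrix()
print(o["tool_pos"],o["wrist_force"],o["width"])
g0=o["tool_pos"]-.011*M0[:,2];g1=np.array([.43,-.042,.155])
for i in range(1,8):
    f=i/7;p,M=pose(g0+(g1-g0)*f,-.79+(.79)*f,.555);print([x.tolist() for x in rel(p,M)])
```

```text
[ 0.47547992 -0.39960481  0.14860089] [ 0.66601385 -0.45564189 -1.43824337] 0.058804669312413876
[[0.0342, 0.032, -0.0211], [-0.06, 0.008, -0.096]]
[[0.0684, 0.0639, -0.0421], [-0.12, 0.008, -0.192]]
[[0.1026, 0.0959, -0.0633], [-0.18, 0.008, -0.287]]
[[0.1369, 0.1278, -0.0844], [-0.24, 0.008, -0.383]]
[[0.1712, 0.1597, -0.1056], [-0.3, 0.008, -0.479]]
[[0.2056, 0.1916, -0.1269], [-0.36, 0.008, -0.574]]
[[0.2401, 0.2234, -0.1481], [-0.42, 0.008, -0.67]]
```

Emit:
step_arm --steps '[{"jaw": 0.3,"tx": 0.034,"ty": 0.032,"tz": -0.021,"ax": -0.06,"ay": 0.008,"az": -0.096},{"jaw": 0.3,"tx": 0.068,"ty": 0.064,"tz": -0.042,"ax": -0.12,"ay": 0.008,"az": -0.192},{"jaw": 0.3,"tx": 0.103,"ty": 0.096,"tz": -0.063,"ax": -0.18,"ay": 0.008,"az": -0.287},{"jaw": 0.3,"tx": 0.137,"ty": 0.128,"tz": -0.084,"ax": -0.24,"ay": 0.008,"az": -0.383},{"jaw": 0.3,"tx": 0.171,"ty": 0.16,"tz": -0.106,"ax": -0.3,"ay": 0.008,"az": -0.479},{"jaw": 0.3,"tx": 0.206,"ty": 0.192,"tz": -0.127,"ax": -0.36,"ay": 0.008,"az": -0.574},{"jaw": 0.3,"tx": 0.24,"ty": 0.223,"tz": -0.148,"ax": -0.42,"ay": 0.008,"az": -0.67},{"jaw": 0.3,"tx": 0.24,"ty": 0.223,"tz": -0.148,"ax": -0.42,"ay": 0.008,"az": -0.67}]'

```text
time: 11.05
tool_pos: [0.4328, -0.0385, 0.141]
ee_rot: [3.136, 0.548, -3.139]
wrist_force: [0.6, -0.5, -2.7]
width: 0.0591
```

Run:
```python
from h import *
o=get_obs();M0=R.from_euler("xyz",o["ee_rot"]).as_matrix()
print(np.round(o["joint_positions"],2),o["tool_pos"],o["ee_rot"],o["wrist_force"],o["width"])
C=cam("side");p,d=snapshot("side");cv2.imwrite("pics/s3.png",cv2.resize(p[80:380,200:600,::-1],(800,600)))
for g in[(.43,-.042,.13),(.50,-.042,.115),(.57,-.042,.105),(.61,-.042,.085),(.631,-.042,.062),(.631,-.042,.052)]: print(g,[x.tolist() for x in rel(*pose(g,0,.555))])
```

```text
[-0.38 -0.59  2.14  0.23  1.09 -2.01] [ 0.43281565 -0.03849846  0.14102106] [ 3.13645122  0.54809786 -3.13877643] [ 0.60285123 -0.48878842 -2.69650631] 0.059085953898509805
(0.43, -0.042, 0.13) [[0.0086, -0.0032, 0.019], [0.006, -0.006, 0.001]]
(0.5, -0.042, 0.115) [[-0.0433, -0.0036, 0.0683], [0.006, -0.006, 0.001]]
(0.57, -0.042, 0.105) [[-0.0978, -0.0039, 0.1134], [0.006, -0.006, 0.001]]
(0.61, -0.042, 0.085) [[-0.1215, -0.0041, 0.1513], [0.006, -0.006, 0.001]]
(0.631, -0.042, 0.062) [[-0.1274, -0.0043, 0.1819], [0.006, -0.006, 0.001]]
(0.631, -0.042, 0.052) [[-0.1222, -0.0044, 0.1904], [0.006, -0.006, 0.001]]
```

View pics/s3.png

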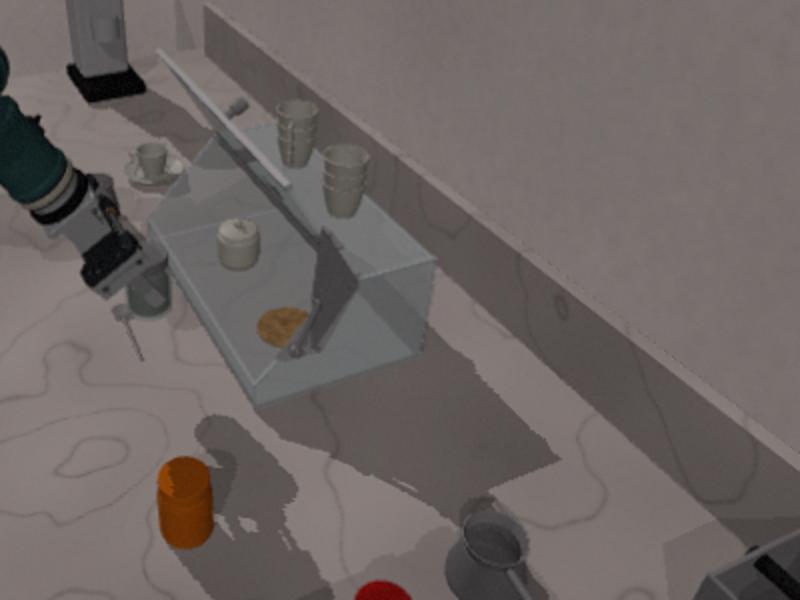

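The side view shows the jar upright in the jaws before the sill. The flap still hangs, and the coaster (285,327) is free. I go in over the sill and then down.

Emit:
step_arm --steps '[{"jaw": 0.3,"tx": -0.02,"ty": -0.003,"tz": 0.035,"ax": 0.006,"ay": -0.006,"az": 0.001},{"jaw": 0.3,"tx": -0.043,"ty": -0.003,"tz": 0.065,"ax": 0.006,"ay": -0.006,"az": 0.001},{"jaw": 0.3,"tx": -0.07,"ty": -0.004,"tz": 0.09,"ax": 0.006,"ay": -0.006,"az": 0.001},{"jaw": 0.3,"tx": -0.098,"ty": -0.004,"tz": 0.113,"ax": 0.006,"ay": -0.006,"az": 0.001},{"jaw": 0.3,"tx": -0.11,"ty": -0.004,"tz": 0.132,"ax": 0.006,"ay": -0.006,"az": 0.001},{"jaw": 0.3,"tx": -0.121,"ty": -0.004,"tz": 0.151,"ax": 0.006,"ay": -0.006,"az": 0.001},{"jaw": 0.3,"tx": -0.126,"ty": -0.004,"tz": 0.168,"ax": 0.006,"ay": -0.006,"az": 0.001},{"jaw": 0.3,"tx": -0.126,"ty": -0.004,"tz": 0.168,"ax": 0.006,"ay": -0.006,"az": 0.001}]'

```text
time: 11.9
tool_pos: [0.6264, -0.0417, 0.0577]
ee_rot: [3.14, 0.545, 3.141]
wrist_force: [-1.1, -0.9, -3.9]
width: 0.0592
```

Run:
```python
from h import *
o=get_obs();print(o["tool_pos"],o["ee_rot"],o["wrist_force"],o["width"])
S,D=cam("scene"),cam("side");p,d=snapshot("scene");cv2.imwrite("pics/c4.png",cv2.resize(p[80:340,180:480,::-1],(692,600)))
q,e=snapshot("side");cv2.imwrite("pics/s4.png",q[:,:,::-1])
# coaster visible earlier in side: compare
im=cv2.imread("pics/s3.png");hsv=cv2.cvtColor(im,cv2.COLOR_BGR2HSV)
m=(hsv[...,1]>90)&(np.indices(hsv.shape[:2])[1]>230)&(np.indices(hsv.shape[:2])[0]<380)&(np.indices(hsv.shape[:2])[0]>280)
ys,xs=np.where(m);b=[xs.min()/2+200,ys.min()/2+80,xs.max()/2+200,ys.max()/2+80];print("coaster bbox",b)
t=np.linspace(0,2*np.pi,60);ring=proj(D,np.c_[.631+.045*np.cos(t),-.042+.045*np.sin(t),0*t+.008]);print(ring.min(0),ring.max(0))
for g in[(.631,-.042,.056),(.631,-.042,.050)]: print(g,[x.tolist() for x in rel(*pose(g,0,.555))])
```

```text
[ 0.62639133 -0.04174227  0.05772235] [3.1403076  0.54542398 3.14083748] [-1.07531109 -0.92920936 -3.91011905] 0.0591775750476013
coaster bbox [np.float64(329.0), np.float64(234.0), np.float64(353.5), np.float64(253.0)]
[328.33700331 232.34567072] [359.54875087 252.59255017]
(0.631, -0.042, 0.056) [[-0.0014, -0.0001, 0.0172], [0.0, -0.006, -0.0]]
(0.631, -0.042, 0.05) [[0.0017, -0.0002, 0.0223], [0.0, -0.006, -0.0]]
```

View pics/c4.png

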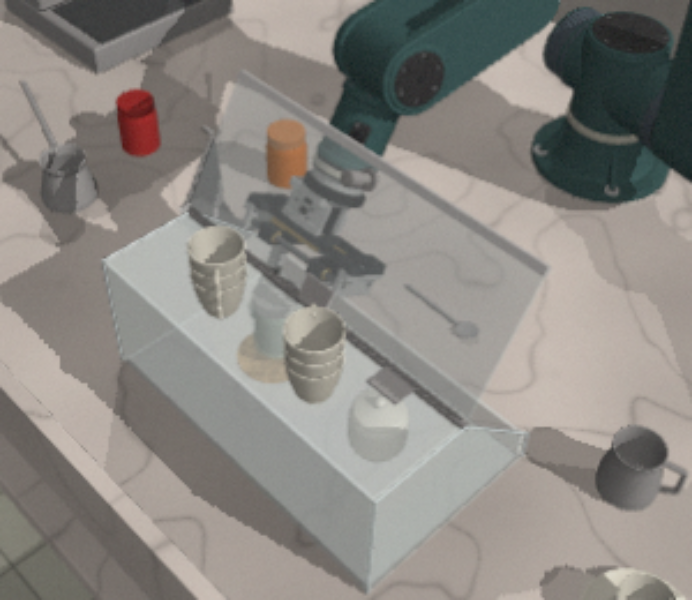

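The coaster edges agree with the prediction to within about 1.5 px. The jar is over the coaster (265,330) and clear of the flap. I lower it.

Emit:
step_arm --steps '[{"jaw": 0.3,"tx": -0.002,"ty": 0,"tz": 0.006,"ax": 0,"ay": -0.006,"az": 0},{"jaw": 0.3,"tx": -0.002,"ty": 0,"tz": 0.012,"ax": 0,"ay": -0.006,"az": 0},{"jaw": 0.3,"tx": -0.001,"ty": 0,"tz": 0.017,"ax": 0,"ay": -0.006,"az": 0},{"jaw": 0.3,"tx": 0,"ty": 0,"tz": 0.019,"ax": 0,"ay": -0.006,"az": 0},{"jaw": 0.3,"tx": 0.001,"ty": 0,"tz": 0.021,"ax": 0,"ay": -0.006,"az": 0},{"jaw": 0.3,"tx": 0.001,"ty": 0,"tz": 0.021,"ax": 0,"ay": -0.006,"az": 0}]'

```text
time: 12.6
tool_pos: [0.6365, -0.0418, 0.0418]
ee_rot: [3.141, 0.555, 3.141]
wrist_force: [0.6, 0.3, -2.5]
width: 0.0588
```

Run:
```python
from h import *
o=get_obs();M=R.from_euler("xyz",o["ee_rot"]).as_matrix();print(o["tool_pos"]-.011*M[:,2],o["ee_rot"],o["wrist_force"],[x.tolist() for x in rel(*pose((.631,-.042,.050),0,.555))])
```

```text
[ 0.63065956 -0.04177611  0.05112814] [3.14105785 0.55472625 3.14118388] [ 0.5923102   0.25234031 -2.49297271] [[0.0003, -0.0002, 0.0011], [0.0, -0.0, -0.0]]
```

Emit:
step_arm --steps '[{"jaw": 0.3,"tx": 0.0005,"ty": 0,"tz": 0.001,"ax": 0,"ay": 0,"az": 0},{"jaw": 0.3,"tx": 0.001,"ty": 0,"tz": 0.0015,"ax": 0,"ay": 0,"az": 0},{"jaw": 0.3,"tx": 0.001,"ty": 0,"tz": 0.002,"ax": 0,"ay": 0,"az": 0},{"jaw": 0.3,"tx": 0.001,"ty": 0,"tz": 0.002,"ax": 0,"ay": 0,"az": 0}]'

```text
time: 13.0
tool_pos: [0.6374, -0.0418, 0.041]
ee_rot: [3.142, 0.557, 3.142]
wrist_force: [-3.2, 0.3, 3.1]
width: 0.0589
```

The force changed from -2.5 to +3.1 N, so the jar has landed. I open and back out along the tool axis.

Emit:
step_arm --steps '[{"jaw": 0.7,"tx": 0,"ty": 0,"tz": 0,"ax": 0,"ay": 0,"az": 0},{"jaw": 1,"tx": 0,"ty": 0,"tz": 0,"ax": 0,"ay": 0,"az": 0},{"jaw": 1,"tx": 0,"ty": 0,"tz": 0,"ax": 0,"ay": 0,"az": 0},{"jaw": 1,"tx": 0,"ty": 0,"tz": 0,"ax": 0,"ay": 0,"az": 0},{"jaw": 1,"tx": 0,"ty": 0,"tz": 0,"ax": 0,"ay": 0,"az": 0}]'

```text
time: 13.5
tool_pos: [0.6375, -0.0419, 0.0409]
ee_rot: [3.142, 0.557, 3.141]
wrist_force: [0.2, 0.3, 0.5]
width: 0.0928
```

Run:
```python
from h import *
o=get_obs();print(o["width"],o["wrist_force"])
for g in[(.605,-.042,.085),(.57,-.042,.115),(.50,-.042,.13),(.42,-.042,.17)]: print(g,[x.tolist() for x in rel(*pose(g,0,.555))])
```

```text
0.0927716426243434 [0.16320513 0.30895867 0.54047706]
(0.605, -0.042, 0.085) [[0.0043, -0.0001, -0.0436], [-0.0, 0.002, -0.0]]
(0.57, -0.042, 0.115) [[0.0182, -0.0001, -0.0876], [-0.0, 0.002, -0.0]]
(0.5, -0.042, 0.13) [[0.0697, -0.0001, -0.1373], [-0.0, 0.002, -0.0]]
(0.42, -0.042, 0.17) [[0.1164, -0.0002, -0.2136], [-0.0, 0.002, -0.0]]
```

Emit:
step_arm --steps '[{"jaw": 1,"tx": 0.002,"ty": 0,"tz": -0.02,"ax": 0,"ay": 0,"az": 0},{"jaw": 1,"tx": 0.004,"ty": 0,"tz": -0.044,"ax": 0,"ay": 0,"az": 0},{"jaw": 1,"tx": 0.011,"ty": 0,"tz": -0.066,"ax": 0,"ay": 0,"az": 0},{"jaw": 1,"tx": 0.018,"ty": 0,"tz": -0.088,"ax": 0,"ay": 0,"az": 0},{"jaw": 1,"tx": 0.044,"ty": 0,"tz": -0.112,"ax": 0,"ay": 0,"az": 0},{"jaw": 1,"tx": 0.07,"ty": 0,"tz": -0.137,"ax": 0,"ay": 0,"az": 0},{"jaw": 1,"tx": 0.092,"ty": 0,"tz": -0.175,"ax": 0,"ay": 0,"az": 0},{"jaw": 1,"tx": 0.116,"ty": 0,"tz": -0.213,"ax": 0,"ay": 0,"az": 0}]'

```text
time: 14.3
tool_pos: [0.4248, -0.0414, 0.1603]
ee_rot: [3.141, 0.556, -3.141]
wrist_force: [-0.2, -0.5, 1.7]
width: 0.0937
```

Run:
```python
from h import *
o=get_obs();print(o["tool_pos"],o["ee_rot"],o["wrist_force"],np.round(o["joint_positions"],2))
q,e=snapshot("side");cv2.imwrite("pics/s5.png",cv2.resize(q[100:300,220:470,::-1],(750,600)))
D=cam("side");print("jar lid pred crop",((proj(D,[(.631,-.042,.093),(.631,-.042,.008)])-[220,100])*3).round())
_,M=pose((0,0,0),0.004,0)
for p in[(.42,.049,.30),(.44,.049,.40),(.50,.049,.43),(.5995,.049,.41)]: print(p,[x.tolist() for x in rel(np.array(p),M)])
```

```text
[ 0.42484103 -0.04136796  0.16031492] [ 3.14145413  0.55614578 -3.14079832] [-0.1882848  -0.5196899   1.73256397] [-0.4  -0.63  2.13  0.23  1.13 -2.01]
jar lid pred crop [[375. 356.]
 [372. 426.]]
(0.42, 0.049, 0.3) [[-0.0695, 0.0899, -0.1147], [-0.006, 0.566, -0.002]]
(0.44, 0.049, 0.4) [[-0.1399, 0.0894, -0.1884], [-0.006, 0.566, -0.002]]
(0.5, 0.049, 0.43) [[-0.2067, 0.0892, -0.1815], [-0.006, 0.566, -0.002]]
(0.5995, 0.049, 0.41) [[-0.28, 0.0893, -0.1113], [-0.006, 0.566, -0.002]]
```

View pics/s5.png

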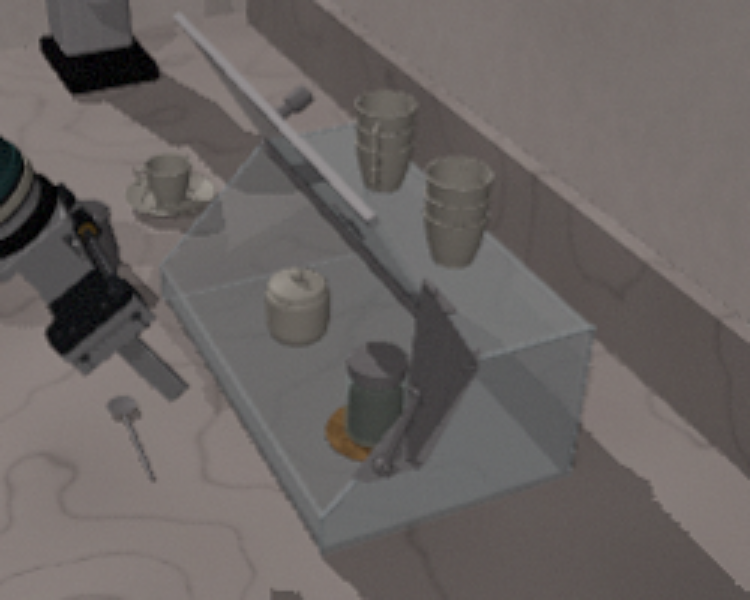

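The jar stands upright and centred on the coaster: lid (377,360), with a coaster rim showing left and front. The flap still hangs. I go back up to the knob, tool straight down.

Emit:
step_arm --steps '[{"jaw": 1,"tx": -0.025,"ty": 0.03,"tz": -0.04,"ax": -0.001,"ay": 0.1,"az": 0},{"jaw": 1,"tx": -0.045,"ty": 0.055,"tz": -0.075,"ax": -0.002,"ay": 0.22,"az": -0.001},{"jaw": 1,"tx": -0.07,"ty": 0.08,"tz": -0.115,"ax": -0.004,"ay": 0.34,"az": -0.001},{"jaw": 1,"tx": -0.1,"ty": 0.089,"tz": -0.15,"ax": -0.005,"ay": 0.46,"az": -0.002},{"jaw": 1,"tx": -0.14,"ty": 0.089,"tz": -0.188,"ax": -0.006,"ay": 0.566,"az": -0.002},{"jaw": 1,"tx": -0.175,"ty": 0.089,"tz": -0.19,"ax": -0.006,"ay": 0.566,"az": -0.002},{"jaw": 1,"tx": -0.207,"ty": 0.089,"tz": -0.181,"ax": -0.006,"ay": 0.566,"az": -0.002},{"jaw": 1,"tx": -0.207,"ty": 0.089,"tz": -0.181,"ax": -0.006,"ay": 0.566,"az": -0.002}]'

```text
time: 15.15
tool_pos: [0.5045, 0.0487, 0.4283]
ee_rot: [3.141, -0.001, -3.137]
wrist_force: [-0.1, 0.4, -0.8]
width: 0.094
```

Run:
```python
from h import *
o=get_obs();print(o["tool_pos"],o["ee_rot"])
_,M=pose((0,0,0),0.004,0)
for p in[(.5995,.049,.42),(.5995,.049,.31)]: print(p,[x.tolist() for x in rel(np.array(p),M)])
```

```text
[0.50453287 0.04872042 0.42829521] [ 3.14140807e+00 -1.03822282e-03 -3.13735981e+00]
(0.5995, 0.049, 0.42) [[-0.095, -0.0001, 0.0082], [0.0, -0.001, 0.0]]
(0.5995, 0.049, 0.31) [[-0.0951, -0.0001, 0.1182], [0.0, -0.001, 0.0]]
```

Emit:
step_arm --steps '[{"jaw": 1,"tx": -0.035,"ty": 0,"tz": 0,"ax": 0,"ay": 0,"az": 0},{"jaw": 0.8,"tx": -0.07,"ty": 0,"tz": 0,"ax": 0,"ay": 0,"az": 0},{"jaw": 0.6,"tx": -0.095,"ty": 0,"tz": 0.01,"ax": 0,"ay": 0,"az": 0},{"jaw": 0.5,"tx": -0.095,"ty": 0,"tz": 0.04,"ax": 0,"ay": 0,"az": 0},{"jaw": 0.5,"tx": -0.095,"ty": 0,"tz": 0.08,"ax": 0,"ay": 0,"az": 0},{"jaw": 0.5,"tx": -0.095,"ty": 0,"tz": 0.108,"ax": 0,"ay": 0,"az": 0},{"jaw": 0.5,"tx": -0.095,"ty": 0,"tz": 0.118,"ax": 0,"ay": 0,"az": 0},{"jaw": 0.5,"tx": -0.095,"ty": 0,"tz": 0.118,"ax": 0,"ay": 0,"az": 0}]'

```text
time: 15.95
tool_pos: [0.5981, 0.0491, 0.3084]
ee_rot: [3.141, -0.005, -3.137]
wrist_force: [0.2, 0.5, -0.6]
width: 0.0472
```

Emit:
step_arm --steps '[{"jaw": 0,"tx": 0,"ty": 0,"tz": 0,"ax": 0,"ay": 0,"az": 0},{"jaw": 0,"tx": 0,"ty": 0,"tz": 0,"ax": 0,"ay": 0,"az": 0},{"jaw": 0,"tx": 0,"ty": 0,"tz": 0,"ax": 0,"ay": 0,"az": 0},{"jaw": 0,"tx": 0,"ty": 0,"tz": 0,"ax": 0,"ay": 0,"az": 0},{"jaw": 0,"tx": 0,"ty": 0,"tz": 0,"ax": 0,"ay": 0,"az": 0}]'

```text
time: 16.45
tool_pos: [0.5983, 0.0487, 0.3097]
ee_rot: [-3.141, -0.003, -3.138]
wrist_force: [-1.4, -0.7, 2.3]
width: 0.0174
```

The knob is pinched again. I lift it past 2.07, to about 2.11.

Emit:
step_arm --steps '[{"jaw": 0,"tx": -0.012,"ty": 0,"tz": -0.004,"ax": 0,"ay": 0,"az": 0},{"jaw": 0,"tx": -0.024,"ty": 0,"tz": -0.006,"ax": 0,"ay": 0,"az": 0},{"jaw": 0,"tx": -0.035,"ty": 0,"tz": -0.008,"ax": 0,"ay": 0,"az": 0},{"jaw": 0,"tx": -0.046,"ty": 0,"tz": -0.008,"ax": 0,"ay": 0,"az": 0},{"jaw": 0,"tx": -0.046,"ty": 0,"tz": -0.008,"ax": 0,"ay": 0,"az": 0}]'

```text
time: 16.95
tool_pos: [0.645, 0.0483, 0.3175]
ee_rot: [-3.14, -0.004, -3.139]
wrist_force: [-1.6, -1.5, 1.0]
width: 0.0171
```

Emit:
step_arm --steps '[{"jaw": 0,"tx": 0.008,"ty": 0,"tz": 0,"ax": 0,"ay": 0,"az": 0},{"jaw": 0,"tx": 0.015,"ty": 0,"tz": 0.001,"ax": 0,"ay": 0,"az": 0},{"jaw": 0,"tx": 0.023,"ty": 0,"tz": 0.002,"ax": 0,"ay": 0,"az": 0},{"jaw": 0,"tx": 0.03,"ty": 0,"tz": 0.004,"ax": 0,"ay": 0,"az": 0},{"jaw": 0,"tx": 0.038,"ty": 0,"tz": 0.006,"ax": 0,"ay": 0,"az": 0},{"jaw": 0,"tx": 0.046,"ty": 0,"tz": 0.008,"ax": 0,"ay": 0,"az": 0},{"jaw": 0,"tx": 0.053,"ty": 0,"tz": 0.011,"ax": 0,"ay": 0,"az": 0},{"jaw": 0,"tx": 0.053,"ty": 0,"tz": 0.011,"ax": 0,"ay": 0,"az": 0}]'

```text
time: 17.75
tool_pos: [0.5906, 0.0487, 0.3067]
ee_rot: [-3.141, -0.005, -3.138]
wrist_force: [-2.0, 2.3, 1.6]
width: 0.0169
```

The knob has gone past the locked angle without resistance, so the catch is clear. I lower on.

Emit:
step_arm --steps '[{"jaw": 0,"tx": 0.012,"ty": 0,"tz": 0.005,"ax": 0,"ay": 0,"az": 0},{"jaw": 0,"tx": 0.029,"ty": 0,"tz": 0.016,"ax": 0,"ay": 0,"az": 0},{"jaw": 0,"tx": 0.046,"ty": 0,"tz": 0.028,"ax": 0,"ay": 0,"az": 0},{"jaw": 0,"tx": 0.06,"ty": 0,"tz": 0.043,"ax": 0,"ay": 0,"az": 0},{"jaw": 0,"tx": 0.073,"ty": 0,"tz": 0.059,"ax": 0,"ay": 0,"az": 0},{"jaw": 0,"tx": 0.084,"ty": 0,"tz": 0.077,"ax": 0,"ay": 0,"az": 0},{"jaw": 0,"tx": 0.092,"ty": 0,"tz": 0.096,"ax": 0,"ay": 0,"az": 0},{"jaw": 0,"tx": 0.092,"ty": 0,"tz": 0.096,"ax": 0,"ay": 0,"az": 0}]'

```text
time: 18.55
tool_pos: [0.4962, 0.0494, 0.208]
ee_rot: [3.14, -0.01, -3.137]
wrist_force: [-0.8, 5.0, -1.3]
width: 0.0174
```

Emit:
step_arm --steps '[{"jaw": 0,"tx": 0.003,"ty": 0,"tz": 0.017,"ax": 0,"ay": 0,"az": 0},{"jaw": 0,"tx": 0.006,"ty": 0,"tz": 0.037,"ax": 0,"ay": 0,"az": 0},{"jaw": 0,"tx": 0.006,"ty": 0,"tz": 0.058,"ax": 0,"ay": 0,"az": 0},{"jaw": 0,"tx": 0.004,"ty": 0,"tz": 0.078,"ax": 0,"ay": 0,"az": 0},{"jaw": 0,"tx": -0.001,"ty": 0,"tz": 0.098,"ax": 0,"ay": 0,"az": 0},{"jaw": 0,"tx": -0.005,"ty": 0,"tz": 0.107,"ax": 0,"ay": 0,"az": 0},{"jaw": 0,"tx": -0.009,"ty": 0,"tz": 0.116,"ax": 0,"ay": 0,"az": 0},{"jaw": 0,"tx": -0.009,"ty": 0,"tz": 0.116,"ax": 0,"ay": 0,"az": 0}]'

```text
time: 19.35
tool_pos: [0.5042, 0.0494, 0.0912]
ee_rot: [3.14, -0.011, -3.137]
wrist_force: [-0.3, 1.2, -1.1]
width: 0.0176
```

Emit:
step_arm --steps '[{"jaw": 0,"tx": -0.003,"ty": 0,"tz": 0.005,"ax": 0,"ay": 0,"az": 0},{"jaw": 0,"tx": -0.006,"ty": 0,"tz": 0.01,"ax": 0,"ay": 0,"az": 0},{"jaw": 0,"tx": -0.008,"ty": 0,"tz": 0.013,"ax": 0,"ay": 0,"az": 0},{"jaw": 0,"tx": -0.01,"ty": 0,"tz": 0.016,"ax": 0,"ay": 0,"az": 0},{"jaw": 0,"tx": -0.011,"ty": 0,"tz": 0.018,"ax": 0,"ay": 0,"az": 0},{"jaw": 0,"tx": -0.011,"ty": 0,"tz": 0.018,"ax": 0,"ay": 0,"az": 0}]'

```text
time: 19.95
tool_pos: [0.5135, 0.0493, 0.0755]
ee_rot: [3.141, -0.015, -3.137]
wrist_force: [-11.5, 1.5, 10.3]
width: 0.0169
```

An 15 N push along the flap's normal shows it is on its seat. I release and rise.

Emit:
step_arm --steps '[{"jaw": 0,"tx": 0,"ty": 0,"tz": 0,"ax": 0,"ay": 0,"az": 0},{"jaw": 1,"tx": 0,"ty": 0,"tz": 0,"ax": 0,"ay": 0,"az": 0},{"jaw": 1,"tx": 0,"ty": 0,"tz": 0,"ax": 0,"ay": 0,"az": 0},{"jaw": 1,"tx": 0,"ty": 0,"tz": 0,"ax": 0,"ay": 0,"az": 0},{"jaw": 1,"tx": 0,"ty": 0,"tz": 0,"ax": 0,"ay": 0,"az": 0},{"jaw": 1,"tx": 0,"ty": 0,"tz": 0,"ax": 0,"ay": 0,"az": 0},{"jaw": 1,"tx": 0,"ty": 0,"tz": 0,"ax": 0,"ay": 0,"az": 0}]'

```text
time: 20.65
tool_pos: [0.5137, 0.0493, 0.0755]
ee_rot: [3.141, -0.015, -3.137]
wrist_force: [0.5, -0.4, -0.8]
width: 0.062
```

Emit:
step_arm --steps '[{"jaw": 1,"tx": 0,"ty": 0,"tz": -0.03,"ax": 0,"ay": 0,"az": 0},{"jaw": 1,"tx": 0,"ty": 0,"tz": -0.07,"ax": 0,"ay": 0,"az": 0},{"jaw": 1,"tx": 0.03,"ty": 0,"tz": -0.11,"ax": 0,"ay": 0,"az": 0},{"jaw": 1,"tx": 0.07,"ty": 0,"tz": -0.15,"ax": 0,"ay": 0,"az": 0},{"jaw": 1,"tx": 0.11,"ty": 0,"tz": -0.19,"ax": 0,"ay": 0,"az": 0},{"jaw": 1,"tx": 0.13,"ty": 0,"tz": -0.2,"ax": 0,"ay": 0,"az": 0},{"jaw": 1,"tx": 0.13,"ty": 0,"tz": -0.2,"ax": 0,"ay": 0,"az": 0}]'

```text
time: 21.35
tool_pos: [0.3861, 0.0487, 0.2823]
ee_rot: [3.141, -0.005, -3.137]
wrist_force: [1.2, -0.2, 0.7]
width: 0.0942
```

Run:
```python
from h import *
o=get_obs();print(o["time"],o["tool_pos"],o["wrist_force"])
q,_=snapshot("side");p,_=snapshot("scene")
a=cv2.resize(q[130:400,220:470,::-1],None,fx=2.2,fy=2.2);b0=p[:,:,::-1]
cv2.imwrite("pics/f_side.png",a)
# compare with initial: cupboard / neighbours
for n,im in(("side",q),("scene",p)):
    i0=cv2.imread(f"pics/{n}0.png");df=cv2.absdiff(i0,im[:,:,::-1].copy()).max(2);c=cam(n)
    for nm,P in[("knob",(.513,.048,.084)),("pot",(.631,.138,.05)),("jug",(.466,.36,.04)),("spoon",(.422,.049,0)),("orange",(.378,-.292,.05)),("red",(.491,-.498,.05)),("jar spot",(.631,-.042,.05)),("cezve",(.638,-.479,.04))]:
        u,v=proj(c,P)[0].astype(int);w=df[max(0,v-12):v+12,max(0,u-12):u+12];print(n,nm,(u,v),w.mean().round(1) if w.size else None,end="; ")
    print()
```

```text
21.35 [0.38605427 0.04866108 0.28230757] [ 1.22895452 -0.1895      0.70507659]
side knob (np.int64(293), np.int64(213)) 5.2; side pot (np.int64(318), np.int64(198)) 5.1; side jug (np.int64(248), np.int64(178)) 6.6; side spoon (np.int64(265), np.int64(244)) 5.3; side orange (np.int64(291), np.int64(327)) 6.0; side red (np.int64(387), np.int64(390)) 11.7; side jar spot (np.int64(344), np.int64(230)) 18.1; side cezve (np.int64(444), np.int64(357)) 4.7; 
scene knob (np.int64(350), np.int64(210)) 4.7; scene pot (np.int64(343), np.int64(260)) 5.5; scene jug (np.int64(451), np.int64(278)) 3.7; scene spoon (np.int64(369), np.int64(215)) 4.9; scene orange (np.int64(303), np.int64(144)) 64.1; scene red (np.int64(239), np.int64(131)) 9.2; scene jar spot (np.int64(296), np.int64(223)) 22.6; scene cezve (np.int64(207), np.int64(154)) 26.0;
```

View pics/f_side.png

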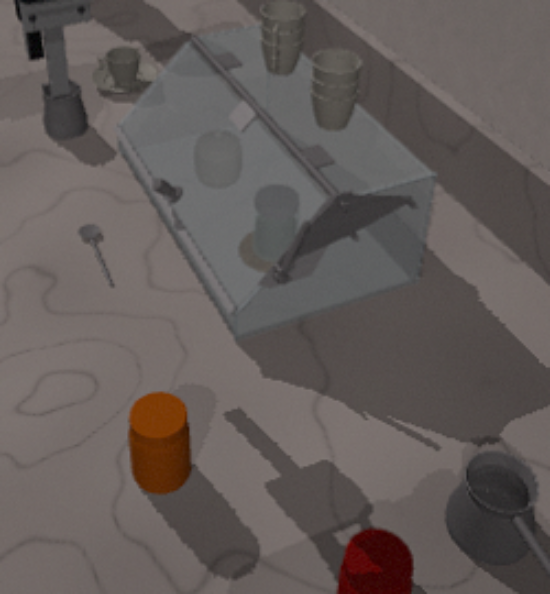

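The flap is shut, with the knob at (168,188) as at the start. The jar stands on the coaster (277,220) and the neighbours look unmoved. I hand in.

```bash
python3 -c "
from bench import *
print(close_job())"
```

```text
the job is handed in; nothing more can be done
None
```

The coffee jar is in the cupboard, upright on the free cork coaster, and the flap is fully shut. I handed the job in at 21.4 s on the robot's clock, with the gripper clear of everything.

- **Flap up:** I raised it to about 1.97 rad. The stay held it on its own, and the side view showed it hanging where a locked flap should.
- **Jar:** I picked the grey glass jar with the steel lid, not the orange or red ones. I carried it under the flap and set it down within a pixel or so of the coaster's centre in the side picture. The force reading showed it landing.
- **Flap down:** I lifted it to about 2.11 rad and it passed the locked angle without resistance, so the stay had tripped. I lowered it until the force showed it on its seat, about 15 N at the end.

**Last checks:** The final side picture shows the knob exactly where it started, and the sugar pot, jug, spoon and orange jar unchanged there too. Three spots differed from the first pictures:

- **Orange jar (scene view):** the gripper stood in front of it in the first picture.
- **Red jar (both views, slightly):** I put this down to moved shadows.
- **Cezve (scene view):** probably a shadow too; the side view shows it unchanged.

I did not look at these three more closely. The cups on the roof and the cup on its saucer I checked only by eye in the side picture.

The first two move calls were refused because rows must list every value; nothing moved.

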